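# Measure out the space behind the lip on the fridge top

## Robot

A 6-joint arm with a two-finger parallel gripper is mounted at the origin on the work surface. World frame = base frame: x ahead of the robot, y to its left, z up, the work surface at z = 0. Lengths are in m, angles in rad, forces in N, time in s.
With the tool pointing down it reaches from about 0.375 to 0.9 m from the base axis. Payload 3.1 kg.
Tool frame: the origin (TCP) lies between the finger pads; the fingertips stand 17 mm ahead of it and the grasp point (between the pads) lies 2 mm behind it (robot.nose_length is the distance from the TCP to the fingertips, in m); z points along the fingers, y is the line along which they close (so a half turn about z gives the same grasp; the last joint's range is limited). The gripper opens to 87 mm and grips with 3 to 60 N. Pads are 19 mm wide; open, the fingers measure 117 mm over their backs; the gripper's body (75 mm by 190 mm) begins 51 mm behind the grasp point.
Start: joints at [1.159, 0.527, 1.433, -0, 1.181, -0.178], TCP at [0.144, 0.608, 0.24] pointing down, gripper open.
Joint ranges: [-3.08, 3.08], [-0.75, 2.2], [0.22, 2.44], [-1.43, 4.57], [0, 2.65], [-2.85, 2.85]. Speed limits (rad/s): [2.79, 2.79, 3.14, 3.14, 3.14, 3.14].

## Interface

Orientations are given as a unit quaternion [x, y, z, w].
In Python, from rig import robot, cams gives the robot as it stands.
- The arm moves only by the shell command python3 -m pendant 'ROWS' [FORCE]. ROWS is JSON, a list of rows, each an object with "jaw": the opening, from 0 (shut) to 1 (fully open); "linear": the shift along the tool's x, y, z in cm, a list of three; "twist": the turn about the tool's z in degrees. A call has 1 to 12 rows; each row shifts and turns the commanded pose from where the row before left it, along the tool's axes as they then stand; what a row does not reach is not made up. A row lasts 1/12 s, in which the tool goes at most 41.7 mm and 7.16 degrees, less where a joint would pass 70% of its speed; a pose out of reach is approached as far as the arm can. A call is refused whole if a number of a shift passes 4.17 or a number of a turn 7.16, either way. A call with a gripper value outside its range is refused whole. The fingers move at their own pace and stop on an object; FORCE is the grip in N (left out, the last holds). Time passes only in rows, so rows that do not move let the fingers close. It gives the time, the measured TCP pose, the force, the opening and the grip force at its end, in the units of the state.
- robot.get_obs(): the state, without advancing time (a new reading comes with each control period).
- cams.camera(name): name is "scene" or "side" or "wrist"; returns a dict with "color" (384x512x3 uint8, blue, green, red), "depth" (384x512 float32, m along the optical axis (not along the pixel's ray), 0 where there is no reading), "fov_y" (degrees; the focal length in pixels is half the picture's height over the tangent of half this angle, whatever the lens; pixels are square), "cx", "cy" (the principal point, pixels), "k1" (the pictures are not rectified: a ray, as slopes to the right and down, at radius r is drawn at 1 + k1 r^2 times it, then the intrinsics apply), "view" (4x4, takes a point from world to camera coordinates). Camera axes: x right, y down, z forward; pixel columns grow to the right and rows downward; lengths in m; the calibration is good to about 2 mm. A picture is of the moment at which its call begins.
- robot.hand_in(): hands the job in; it is judged then, once.
The state is a dict: "time": time; "q": joint angles; "joint_velocities": joint speeds; "joint_torque": joint torques, N m; "position": TCP position; "tool_rot": TCP orientation; "ft_force": force on the tool from outside, world axes, zero at the start; "moment": the same for the moment, N m; "grip_width": finger opening in m; "grip_force": force on a finger pad.
Only numpy, scipy, OpenCV 4.12 (cv2) and the standard library are available. Lean on these libraries where they do the work, as an engineer would, in place of code of your own. Each camera call takes 0.05 s, during which the arm holds its last target. There are 200 camera calls.

## Task

A small white organiser is to stand on the fridge top between the dark wooden lip and the green line: first clear the sewing things in front of the lip into the wooden tray. Then hook the end of the tape measure over the lip's far side, back away square to the lip against the spring until the front of the case is at the green line, set it down upright there, press its red lock fully down and leave it hooked, taut and locked. Last, stand the organiser beside the blade between lip and line, lengthwise along the lip, and leave the darning egg, the magnet and the thimble alone.

Things in the scene. Friction and masses are not known exactly. Their poses are not given: they have to be found in the camera images.
- tape_center (a point): Loose orange tape measure; this is the centre of its case, 85 (x) by 44 (y) by 56 mm high, 0.46 kg, 28 mm above its rubber-soled underside. x points out of the mouth along the blade, z up. The yellow blade, 25 mm wide, 2 mm thick, leaves the middle of the front face 22 mm above the underside. Grasp it across the 44 mm. Standing, it holds its own spring's pull by friction.
- tape_mouth (a point): Point at the foot of the case's front face (the mouth), in the middle of its width, at the underside: 42.5 mm ahead of the case's centre. This is what is brought to the green line.
- blade (a joint): How far the blade is pulled out of the case, m: 0 (wound in, hook's inner face 45 mm ahead of the front face) to 0.24. The spring pulls it in with 1.0 N at 0, rising to 1.5 N.
- hook (a point): Middle of the inner face (the face towards the case) of the hook at the blade's end: a steel plate 25 mm wide, 3 mm thick, that hangs from the blade down to 7 mm above the level of the case's underside; this point is 14.5 mm above that level. With blade = 0 it lies 87.5 mm ahead of the case's centre.
- lock (a joint): Red lock on the case, m pressed down: 0 raised (blade free) to about 0.0065 fully down, where its brake grips the blade. Pressing takes about 3 N; it stays where it is left. It can be pinched and pulled up again (about 4 N) to free the blade.
- lock_top (a point): Middle of the top of the red lock, a block 26 by 18 mm on the middle of the case's top; 70 mm above the case's underside when raised.
- lip: Dark wooden lip fixed to the surface: a straight strip 250 mm long (its x), 14 mm thick (its y), 20 mm high; origin at the centre of its underside. Its near side, towards the green line, is -y; its far side, where the hook bears, is +y.
- line: Green line on the surface, 260 mm long (its x) and 10 mm wide, parallel to the lip, on the lip's -y side, fixed; origin at its middle; y points to the lip.
- tray: Pale wooden tray, fixed: 280 (its x) by 260 mm (its y) outside, walls 5 mm thick and 26 mm high, floor 5 mm thick; origin at the centre of its underside.
- tin_center (a point): Yellow plastic sewing tin with pressed-on lid, a closed box 100 (x) by 62 (y) by 46 mm high, 0.22 kg; point at its centre. It may be absent.
- jar_center (a point): Clear square button jar with a round steel screw lid: 56 by 56 mm, 44 mm high, lid 50 mm across and 14 mm high on top (58 mm in all), 0.2 kg; point at its centre, 29 mm up. It may be absent.
- needlebox_center (a point): Wooden needle case, a closed box 110 (x) by 40 (y) by 38 mm high, 0.15 kg; point at its centre. It may be absent.
- bobbinbox_center (a point): Blue bobbin box with a white band, a closed box 90 (x) by 52 (y) by 40 mm high, 0.15 kg; point at its centre. It may be absent.
- organiser_center (a point): White drawer organiser, a closed box 110 (x) by 60 (y) by 60 mm high with blue drawer fronts on its long sides, 0.25 kg, loose; point at its centre, 30 mm up.
- egg: Wooden darning egg standing on its foot, 52 mm across, 68 mm high, origin at its underside; to be left alone.
- magnet: White ceramic disc magnet, 56 mm across, 14 mm high, origin at its underside; to be left alone.
- thimble: Steel thimble, 21 mm across, 24 mm high, origin at its underside; to be left alone.

How it is judged:
By the outcome, as a careful person would: the job done as asked, in the order asked, and still so for the second after the job is handed in, with the robot touching nothing.
Of tin, jar, needlebox, bobbinbox only 2 to 4 are there at a start; the rules pass over those that are not, and their reading is None.
At some moment in a run one of tin, jar, needlebox, bobbinbox may be knocked a few centimetres aside while the robot is not near it.
Once in a run the grip may slacken for a moment while it holds something.
It also fails if it takes over 210 s, if anything falls off the work surface, if the arm or the gripper's body presses on something with over 40 N, if the wrist force passes 120 N, or if a joint passes its speed limit or range.

## Working session

There is one attempt and no reset: what is moved stays moved. The work goes in short steps, Python scripts to look and compute and a shell command to move; the robot and the scene stay as the last step left them, time stands still between calls to the robot, and variables do not carry over. Pictures are saved under pics/ and viewed, at most 14 in all, crops included, and the job is handed in when it is done.

```bash
ls; mkdir -p pics; cat > h.py <<'E'
import numpy as np, cv2
from rig import robot, cams
def snap(n,f=None):
    c=cams.camera(n)
    if f: cv2.imwrite('pics/'+f,c['color'])
    return c
def K(c):
    f=c['color'].shape[0]/2/np.tan(np.radians(c['fov_y'])/2)
    return np.array([[f,0,c['cx']],[0,f,c['cy']],[0,0,1.]]),np.array([c['k1'],0,0,0.])
def rays(c,uv):
    k,d=K(c); p=cv2.undistortPoints(np.array(uv,float).reshape(-1,1,2),k,d).reshape(-1,2)
    V=np.array(c['view']); R=V[:3,:3];t=V[:3,3]
    return -R.T@t, np.c_[p,np.ones(len(p))]@R
def on_z(c,uv,z):
    o,r=rays(c,uv); return o+r*((z-o[2])/r[:,2])[:,None]
def by_depth(c,uv):
    o,r=rays(c,uv); uv=np.array(uv).astype(int).reshape(-1,2)
    return o+r*c['depth'][uv[:,1],uv[:,0]][:,None]
def cloud(c):
    h,w=c['depth'].shape; u,v=np.meshgrid(np.arange(w),np.arange(h))
    return by_depth(c,np.c_[u.ravel(),v.ravel()]).reshape(h,w,3)
E
python3 - <<'E'
from h import *
a=snap('scene');b=snap('side');w=snap('wrist')
cv2.imwrite('pics/a.png',a['color']);cv2.imwrite('pics/b.png',b['color']);cv2.imwrite('pics/w.png',w['color'])
for c in (a,b,w): print(rays(c,[[c['cx'],c['cy']]]),c['fov_y'],c['k1'],(c['depth']>0).mean())
print(robot.get_obs())
E
```

```text
pics
(array([1.1139004 , 0.49206202, 0.64099403]), array([[-0.59946434, -0.50839461, -0.618205  ]])) 52.266898948724275 -0.1290621414789306 0.9959360758463541
(array([0.5264448 , 0.67648381, 0.65272017]), array([[ 0.07100013, -0.7470177 , -0.66100192]])) 57.07853530629333 -0.09984696728821671 0.9958038330078125
(array([0.0687166 , 0.62632666, 0.38422703]), array([[ 0.27502494, -0.06798508, -0.9590304 ]])) 66.69297802387518 -0.05458587685173163 0.9958241780598959
{'time': 0.15, 'q': array([ 1.15950583e+00,  5.28229948e-01,  1.43360975e+00, -1.47095749e-05,
        1.18143424e+00, -1.78497887e-01]), 'joint_velocities': array([ 6.26600097e-04, -1.00637325e-03, -4.37253684e-03, -3.09712700e-05,
       -1.00170537e-03,  4.92979897e-05]), 'joint_torque': array([ 7.07034978e-04, -4.40429986e+01, -1.76842797e+01,  6.33956585e-02,
        5.53193770e-02, -1.06182956e-04]), 'position': array([0.14393763, 0.60764046, 0.2388098 ]), 'tool_rot': array([ 1.16130839e-01,  9.93233568e-01, -8.06332958e-04, -2.37815348e-04]), 'ft_force': array([ 0.34226838, -1.14860397, -0.5834616 ]), 'moment': array([ 0.00328132,  0.00719739, -0.00628744]), 'grip_force': 0.0, 'grip_width': 0.08693765723110083}
```

View pics/a.png

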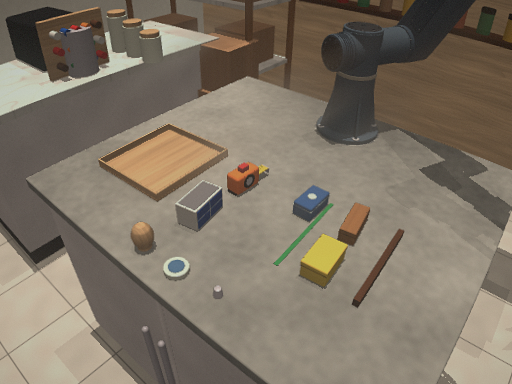

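View pics/b.png

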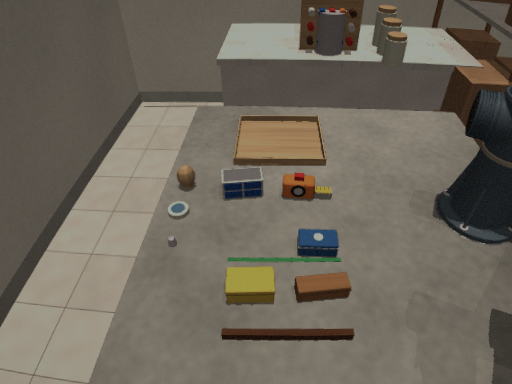

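The pictures show the tin (scene ~325,260), the needle case (355,223), the bobbin box (312,203), the tape (243,178), the organiser (200,205) and the tray (165,158). There is no jar. The egg, magnet and thimble sit at the lower left. Now I'll measure.

```bash
cat >> h.py <<'E'
def blobs(c,zmin=0.007,amin=60):
    P=cloud(c); m=((P[...,2]>zmin)&(P[...,2]<0.1)&(c['depth']>0)&(P[...,0]>0.2)&(P[...,0]<0.95)&(abs(P[...,1])<0.75)).astype(np.uint8)
    n,l,s,_=cv2.connectedComponentsWithStats(m); out=[]
    for i in range(1,n):
        if s[i,4]<amin: continue
        q=l==i; p=P[q]; zt=np.percentile(p[:,2],95); t=p[p[:,2]>zt-0.005]
        (x,y),(w,h),a=cv2.minAreaRect((t[:,:2]*1000).astype(np.float32))
        if w<h: w,h,a=h,w,a+90
        a=(a+90)%180-90
        hsv=np.median(cv2.cvtColor(c['color'],cv2.COLOR_BGR2HSV)[q],0)
        out.append((round(x),round(y),round(zt*1000),round(w),round(h),round(a),s[i,:4].tolist(),hsv.astype(int).tolist()))
    return out
def green(c):
    h=cv2.cvtColor(c['color'],cv2.COLOR_BGR2HSV); m=cv2.inRange(h,(50,90,60),(85,255,255))
    v,u=np.nonzero(m); p=on_z(c,np.c_[u,v],0.0); p=p[(p[:,0]>0.2)&(p[:,0]<1)&(abs(p[:,1])<.7)]
    (x,y),(w,h),a=cv2.minAreaRect((p[:,:2]*1000).astype(np.float32)); return x,y,w,h,a
E
python3 - <<'E'
from h import *
for n in ('scene','side','wrist'):
    c=snap(n); print(n); [print(o) for o in blobs(c)]
    try: print('green',green(c))
    except Exception as e: print(e)
E
```

```text
scene
(535, -315, 28, 282, 265, 2, [98, 123, 130, 77], [15, 108, 189])
(477, -54, 70, 26, 20, -9, [227, 162, 42, 33], [10, 151, 114])
(630, -60, 65, 112, 61, 10, [175, 180, 48, 50], [18, 35, 111])
(435, 134, 44, 91, 51, 1, [293, 185, 37, 36], [108, 53, 125])
(583, 260, 49, 101, 63, 6, [300, 202, 70, 84], [21, 146, 162])
(793, -76, 69, 26, 25, -37, [130, 222, 24, 28], [15, 105, 119])
(502, 357, 24, 254, 15, 3, [353, 229, 51, 77], [11, 119, 94])
(791, 31, 18, 54, 53, 14, [163, 257, 26, 23], [38, 33, 153])
(780, 141, 26, 14, 14, -41, [213, 286, 10, 12], [10, 29, 104])
green (509.146240234375, 170.01844787597656, 258.5556945800781, 9.144383430480957, 3.1136958599090576)
side
(536, -310, 26, 282, 266, 2, [233, 115, 94, 49], [15, 120, 73])
(790, -71, 66, 29, 26, -13, [177, 165, 19, 23], [15, 118, 93])
(631, -56, 61, 109, 64, 9, [221, 167, 42, 31], [33, 29, 89])
(479, -50, 67, 24, 20, -1, [282, 173, 50, 26], [12, 181, 109])
(791, 36, 16, 55, 53, 47, [168, 202, 21, 16], [40, 28, 126])
(437, 138, 42, 90, 54, 3, [297, 229, 42, 27], [106, 155, 105])
(781, 146, 25, 15, 13, 1, [168, 236, 9, 10], [10, 27, 86])
(582, 262, 48, 99, 64, 6, [225, 266, 50, 37], [27, 153, 161])
(433, 256, 39, 109, 42, 10, [294, 272, 58, 29], [13, 148, 128])
(503, 360, 22, 250, 16, 3, [221, 328, 134, 11], [11, 156, 71])
green (512.3531494140625, 174.89599609375, 257.0723571777344, 8.603707313537598, 2.8508708477020264)
wrist
OpenCV(4.12.0) /io/opencv/modules/calib3d/src/undistort.dispatch.cpp:347: error: (-215:Assertion failed) CV_IS_MAT(_src) && CV_IS_MAT(_dst) && (_src->rows == 1 || _src->cols == 1) && (_dst->rows == 1 || _dst->cols == 1) && _src->cols + _src->rows - 1 == _dst->rows + _dst->cols - 1 && (CV_MAT_TYPE(_src->type) == CV_32FC2 || CV_MAT_TYPE(_src->type) == CV_64FC2) && (CV_MAT_TYPE(_dst->type) == CV_32FC2 || CV_MAT_TYPE(_dst->type) == CV_64FC2) in function 'cvUndistortPointsInternal'
```

View pics/w.png

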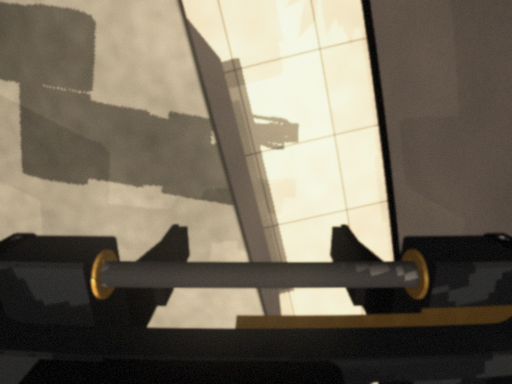

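Three items are present: the tin, needle case and bobbin box. Both views agree within about 5 mm. I'll add a helper that works out the shifts, then go for the tin.

```bash
cat >> h.py <<'E'
from scipy.spatial.transform import Rotation as Rn
def plan(x,y,z,yaw):
    """target TCP mm; yaw = world deg of the axis the jaws close ACROSS-normal (long side). prints twist then shift in turned tool axes"""
    o=robot.get_obs(); R=Rn.from_quat(o['tool_rot']).as_matrix(); p=np.array(o['position'])
    ty=np.degrees(np.arctan2(R[1,1],R[0,1])); d=(yaw+90-ty+90)%180-90
    tw=-d; R2=R@Rn.from_euler('z',tw,degrees=True).as_matrix()
    s=R2.T@(np.array([x,y,z])/1000-p)*100
    print('t%.1f'%o['time'],'pos',(p*1000).round(1),'yaw',round(ty-90,1),'twist %.1f'%tw,'shift',s.round(2),'q6 %.2f'%o['q'][5],'w %.1f F %.1f'%(o['grip_width']*1e3,o['grip_force']),'ft',np.round(o['ft_force'],1))
E
python3 - <<'E'
from h import *
plan(582,261,140,6)
plan(582,261,24,6)
E
```

```text
t0.3 pos [144.1 607.9 239.2] yaw -13.3 twist -19.3 shift [-39.93 -39.07   9.93] q6 -0.18 w 86.7 F 0.0 ft [-0.8 -0.  -0.7]
t0.3 pos [144.1 607.9 239.2] yaw -13.3 twist -19.3 shift [-39.94 -39.06  21.53] q6 -0.18 w 86.7 F 0.0 ft [-0.8 -0.  -0.7]
```

```bash
python3 -m pendant '[{"jaw":1,"linear":[0,0,0],"twist":-6.4},{"jaw":1,"linear":[0,0,0],"twist":-6.4},{"jaw":1,"linear":[0,0,0],"twist":-6.5},{"jaw":1,"linear":[-2.2,-2.2,0],"twist":0},{"jaw":1,"linear":[-2.2,-2.2,0],"twist":0},{"jaw":1,"linear":[-2.2,-2.2,0],"twist":0},{"jaw":1,"linear":[-2.2,-2.2,0],"twist":0},{"jaw":1,"linear":[-2.2,-2.2,0.5],"twist":0},{"jaw":1,"linear":[-2.2,-2.2,0.5],"twist":0},{"jaw":1,"linear":[-2.2,-2.2,0.5],"twist":0},{"jaw":1,"linear":[-2.2,-2.2,0.5],"twist":0},{"jaw":1,"linear":[-2.2,-2.2,0.5],"twist":0}]' 20
python3 -m pendant '[{"jaw":1,"linear":[-2.2,-2.2,0.8],"twist":0},{"jaw":1,"linear":[-2.2,-2.2,0.8],"twist":0},{"jaw":1,"linear":[-2.2,-2.2,0.8],"twist":0},{"jaw":1,"linear":[-2.2,-2.2,0.8],"twist":0},{"jaw":1,"linear":[-2.2,-2.2,0.8],"twist":0},{"jaw":1,"linear":[-2.2,-2.2,0.8],"twist":0},{"jaw":1,"linear":[-2.2,-2.2,0.8],"twist":0},{"jaw":1,"linear":[-2.2,-2.0,0.8],"twist":0},{"jaw":1,"linear":[-2.3,-1.7,0.9],"twist":0},{"jaw":1,"linear":[0,0,0],"twist":0},{"jaw":1,"linear":[0,0,0],"twist":0},{"jaw":1,"linear":[0,0,0],"twist":0}]'
python3 - <<'E'
from h import *
for n in ('scene','side'): print([o[:6] for o in blobs(snap(n)) if 15<o[7][0]<32 and 350<o[0]<650 and 200<o[1]<300])
plan(582,261,24,6)
w=snap('wrist','w2.png')
E
```

```text
time: 1.3
position: [0.3627, 0.4307, 0.2144]
tool_rot: [-0.052, 0.999, 0.0, 0.0]
ft_force: [0.4, 0.4, -0.3]
grip_width: 0.087
grip_force: 0.0
time: 2.3
position: [0.5787, 0.2625, 0.1413]
tool_rot: [-0.052, 0.999, 0.0, -0.001]
ft_force: [-0.1, 0.0, 0.3]
grip_width: 0.0871
grip_force: 0.0
[(582, 259, 49, 102, 62, 5)]
[(582, 264, 47, 99, 59, 5)]
t2.4 pos [578.2 263.3 141.8] yaw 6.0 twist 0.0 shift [-0.36 -0.27 11.78] q6 -1.42 w 87.2 F 0.0 ft [ 0.3 -0.   0.3]
```

View pics/w2.png

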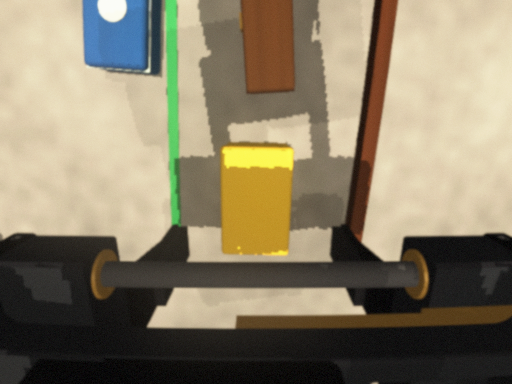

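The wrist picture shows the tin (222–293, 145–255) centred between the fingers (188 and 335). Going down to grip.

```bash
python3 -m pendant '[{"jaw":1,"linear":[-0.3,-0.2,2],"twist":0},{"jaw":1,"linear":[0,0,2],"twist":0},{"jaw":1,"linear":[0,0,2],"twist":0},{"jaw":1,"linear":[0,0,2],"twist":0},{"jaw":1,"linear":[0,0,2],"twist":0},{"jaw":1,"linear":[0,0,1.7],"twist":0},{"jaw":1,"linear":[0,0,0],"twist":0},{"jaw":0,"linear":[0,0,0],"twist":0},{"jaw":0,"linear":[0,0,0],"twist":0},{"jaw":0,"linear":[0,0,0],"twist":0},{"jaw":0,"linear":[0,0,0],"twist":0},{"jaw":0,"linear":[0,0,0],"twist":0}]' 25
python3 -m pendant '[{"jaw":0,"linear":[0,0,0],"twist":0},{"jaw":0,"linear":[0,0,0],"twist":0},{"jaw":0,"linear":[0,0,0],"twist":0},{"jaw":0,"linear":[0,0,0],"twist":0},{"jaw":0,"linear":[0,0,-2],"twist":0},{"jaw":0,"linear":[0,0,-2],"twist":0},{"jaw":0,"linear":[0,0,-2],"twist":0},{"jaw":0,"linear":[0,0,-2],"twist":0},{"jaw":0,"linear":[0,0,-2],"twist":0},{"jaw":0,"linear":[0,0,-2],"twist":0}]'
python3 - <<'E'
from h import *
plan(600,-265,150,2)
E
```

```text
time: 3.45
position: [0.5833, 0.261, 0.0258]
tool_rot: [-0.052, 0.999, 0.0, 0.001]
ft_force: [-0.1, 0.6, 5.1]
grip_width: 0.0621
grip_force: 25.0
time: 4.28
position: [0.5819, 0.2605, 0.1449]
tool_rot: [-0.052, 0.999, -0.0, -0.001]
ft_force: [0.2, -0.1, -2.6]
grip_width: 0.0616
grip_force: 24.9
t4.3 pos [581.9 260.5 144.9] yaw 6.0 twist 4.0 shift [ 3.000e-02 -5.258e+01 -5.000e-01] q6 -1.43 w 61.6 F 24.9 ft [ 0.2 -0.1 -2.6]
```

```bash
python3 -m pendant '[{"jaw":0,"linear":[0,0,0],"twist":2},{"jaw":0,"linear":[0,0,0],"twist":2},{"jaw":0,"linear":[0,-3,0],"twist":0},{"jaw":0,"linear":[0,-3,0],"twist":0},{"jaw":0,"linear":[0,-3,0],"twist":0},{"jaw":0,"linear":[0,-3,0],"twist":0},{"jaw":0,"linear":[0,-3,0],"twist":0},{"jaw":0,"linear":[0,-3,0],"twist":0},{"jaw":0,"linear":[0,-3,0],"twist":0},{"jaw":0,"linear":[0,-3,0],"twist":0},{"jaw":0,"linear":[0,-3,0],"twist":0}]' 
python3 -m pendant '[{"jaw":0,"linear":[0,-3,0],"twist":0},{"jaw":0,"linear":[0,-3,0],"twist":0},{"jaw":0,"linear":[0,-3,0],"twist":0},{"jaw":0,"linear":[0,-3,0],"twist":0},{"jaw":0,"linear":[0,-3,0],"twist":0},{"jaw":0,"linear":[0,-3,0],"twist":0},{"jaw":0,"linear":[0,-3,0],"twist":0},{"jaw":0,"linear":[0,-2,0],"twist":0},{"jaw":0,"linear":[0,-2,0],"twist":0},{"jaw":0,"linear":[0,-1.5,0],"twist":0},{"jaw":0,"linear":[0,0,0],"twist":0}]' 
python3 - <<'E'
from h import *
plan(600,-265,32,2)
E
```

```text
time: 5.2
position: [0.5912, -0.0104, 0.1441]
tool_rot: [-0.017, 1.0, 0.0, -0.001]
ft_force: [0.7, -1.3, -2.7]
grip_width: 0.0622
grip_force: 24.9
time: 6.12
position: [0.6009, -0.2775, 0.1442]
tool_rot: [-0.016, 1.0, -0.001, 0.0]
ft_force: [-0.1, -0.4, -2.4]
grip_width: 0.0619
grip_force: 24.9
t6.1 pos [ 600.9 -277.5  144.2] yaw 1.8 twist -0.2 shift [ 0.06  1.27 11.22] q6 -2.20 w 61.9 F 24.9 ft [-0.1 -0.4 -2.4]
```

```bash
python3 -m pendant '[{"jaw":0,"linear":[0,0.6,2],"twist":0},{"jaw":0,"linear":[0,0.6,2],"twist":0},{"jaw":0,"linear":[0,0,2],"twist":0},{"jaw":0,"linear":[0,0,2],"twist":0},{"jaw":0,"linear":[0,0,2],"twist":0},{"jaw":0,"linear":[0,0,0.8],"twist":0},{"jaw":0,"linear":[0,0,0.3],"twist":0},{"jaw":0,"linear":[0,0,0],"twist":0},{"jaw":0.87,"linear":[0,0,0],"twist":0},{"jaw":0.87,"linear":[0,0,0],"twist":0},{"jaw":0.87,"linear":[0,0,0],"twist":0},{"jaw":0.87,"linear":[0,0,0],"twist":0}]' 
python3 -m pendant '[{"jaw":0.87,"linear":[0,0,-2],"twist":0},{"jaw":0.87,"linear":[0,0,-2],"twist":0},{"jaw":0.87,"linear":[0,0,-2],"twist":0},{"jaw":0.87,"linear":[0,0,-2],"twist":0},{"jaw":1,"linear":[0,0,-2],"twist":0},{"jaw":1,"linear":[0,0,-2],"twist":0},{"jaw":1,"linear":[0,0,0],"twist":0}]' 
python3 - <<'E'
from h import *
for n in ('scene','side'):
  [print(n,o) for o in blobs(snap(n))]
plan(436,136,140,2)
plan(433,256,140,10)
E
```

```text
time: 7.12
position: [0.6013, -0.2625, 0.035]
tool_rot: [-0.017, 1.0, -0.001, 0.001]
ft_force: [-0.2, -0.4, -0.7]
grip_width: 0.0743
grip_force: 0.0
time: 7.7
position: [0.6031, -0.2636, 0.1589]
tool_rot: [-0.017, 1.0, -0.003, 0.004]
ft_force: [1.8, -0.4, 0.2]
grip_width: 0.0854
grip_force: 0.0
scene (599, -262, 53, 102, 63, 2, [98, 123, 130, 78], [15, 110, 131])
scene (477, -54, 71, 26, 19, 1, [227, 162, 42, 33], [10, 156, 121])
scene (631, -61, 65, 112, 64, 8, [175, 180, 48, 50], [18, 35, 119])
scene (436, 134, 44, 91, 53, -1, [293, 185, 37, 36], [108, 72, 128])
scene (432, 252, 42, 114, 41, 10, [337, 202, 33, 43], [13, 136, 171])
scene (792, -75, 68, 29, 27, -79, [130, 222, 24, 29], [15, 105, 130])
scene (502, 357, 24, 251, 15, 3, [353, 229, 51, 78], [11, 117, 102])
scene (792, 31, 18, 55, 53, 48, [163, 257, 26, 22], [37, 32, 163])
scene (781, 140, 25, 16, 12, 44, [213, 286, 10, 12], [10, 28, 113])
side (536, -312, 26, 282, 269, 2, [233, 115, 94, 49], [15, 119, 78])
side (600, -256, 52, 100, 61, 1, [242, 132, 33, 22], [22, 173, 105])
side (790, -72, 66, 25, 23, 9, [177, 165, 19, 23], [16, 117, 99])
side (632, -56, 61, 109, 65, 9, [221, 167, 42, 31], [28, 29, 97])
side (479, -50, 67, 24, 18, 1, [282, 173, 50, 26], [11, 184, 101])
side (791, 36, 15, 55, 53, -76, [168, 202, 21, 16], [39, 29, 132])
side (437, 137, 41, 91, 53, 1, [297, 229, 42, 27], [106, 153, 109])
side (782, 145, 25, 16, 13, -1, [168, 236, 9, 10], [10, 26, 90])
side (433, 256, 39, 110, 41, 9, [294, 272, 58, 29], [13, 146, 135])
side (503, 360, 22, 250, 17, 3, [221, 328, 134, 11], [11, 155, 75])
t7.8 pos [ 601.  -262.3  154.9] yaw 2.0 twist -0.0 shift [15.1  40.38  1.39] q6 -2.19 w 86.2 F 0.0 ft [-0.3  0.1 -0.2]
t7.8 pos [ 601.  -262.3  154.9] yaw 2.0 twist -8.0 shift [ 7.55 53.96  1.37] q6 -2.19 w 86.2 F 0.0 ft [-0.3  0.1 -0.2]
```

The tin is in the tray. Next is the bobbin box.

```bash
python3 -m pendant '[{"jaw":1,"linear":[1,2.7,0],"twist":0},{"jaw":1,"linear":[1,2.7,0],"twist":0},{"jaw":1,"linear":[1,2.7,0],"twist":0},{"jaw":1,"linear":[1,2.7,0],"twist":0},{"jaw":1,"linear":[1,2.7,0],"twist":0},{"jaw":1,"linear":[1,2.7,0],"twist":0},{"jaw":1,"linear":[1,2.7,0],"twist":0},{"jaw":1,"linear":[1,2.7,0],"twist":0},{"jaw":1,"linear":[1,2.7,0],"twist":0},{"jaw":1,"linear":[1,2.7,0],"twist":0},{"jaw":1,"linear":[1,2.7,0],"twist":0},{"jaw":1,"linear":[1,2.7,0],"twist":0}]'
python3 -m pendant '[{"jaw":1,"linear":[1,2.7,0.5],"twist":0},{"jaw":1,"linear":[1,2.7,0.5],"twist":0},{"jaw":1,"linear":[1,2.6,0.5],"twist":0},{"jaw":1,"linear":[0,0,0],"twist":0},{"jaw":1,"linear":[0,0,0],"twist":0},{"jaw":1,"linear":[0,0,0],"twist":0}]'
python3 - <<'E'
from h import *
for n in ('scene','side'): print([o[:6] for o in blobs(snap(n)) if 350<o[0]<500 and 80<o[1]<200])
plan(436,135,22,1)
E
```

```text
time: 8.8
position: [0.4678, 0.059, 0.1524]
tool_rot: [-0.017, 1.0, 0.0, -0.001]
ft_force: [0.3, -0.0, -0.5]
grip_width: 0.0873
grip_force: 0.0
time: 9.3
position: [0.4368, 0.1365, 0.138]
tool_rot: [-0.017, 1.0, -0.0, -0.0]
ft_force: [-0.4, 0.6, -0.4]
grip_width: 0.0869
grip_force: 0.0
[(436, 134, 45, 91, 52, 1)]
[(437, 137, 42, 90, 52, 2)]
t9.4 pos [437.5 135.9 138.4] yaw 1.9 twist 0.9 shift [ 0.16 -0.08 11.64] q6 -1.55 w 87.1 F 0.0 ft [-0.2 -0.3 -0.5]
```

```bash
python3 -m pendant '[{"jaw":1,"linear":[0,0,2],"twist":0},{"jaw":1,"linear":[0,0,2],"twist":0},{"jaw":1,"linear":[0,0,2],"twist":0},{"jaw":1,"linear":[0,0,2],"twist":0},{"jaw":1,"linear":[0,0,2],"twist":0},{"jaw":1,"linear":[0,0,1.6],"twist":0},{"jaw":1,"linear":[0,0,0],"twist":0},{"jaw":0,"linear":[0,0,0],"twist":0},{"jaw":0,"linear":[0,0,0],"twist":0},{"jaw":0,"linear":[0,0,0],"twist":0},{"jaw":0,"linear":[0,0,0],"twist":0},{"jaw":0,"linear":[0,0,0],"twist":0}]' 25
python3 -m pendant '[{"jaw":0,"linear":[0,0,0],"twist":0},{"jaw":0,"linear":[0,0,0],"twist":0},{"jaw":0,"linear":[0,0,0],"twist":0},{"jaw":0,"linear":[0,0,0],"twist":0},{"jaw":0,"linear":[0,0,-2],"twist":0},{"jaw":0,"linear":[0,0,-2],"twist":0},{"jaw":0,"linear":[0,0,-2],"twist":0},{"jaw":0,"linear":[0,0,-2],"twist":0},{"jaw":0,"linear":[0,0,-2],"twist":0},{"jaw":0,"linear":[0,0,-2],"twist":0},{"jaw":0,"linear":[0,0,0],"twist":0}]'
python3 - <<'E'
from h import *
plan(470,-265,140,2)
E
```

```text
time: 10.4
position: [0.4373, 0.1367, 0.0234]
tool_rot: [-0.017, 1.0, 0.0, 0.001]
ft_force: [0.4, 0.0, -0.6]
grip_width: 0.0617
grip_force: 0.0
time: 11.32
position: [0.4383, 0.1371, 0.1452]
tool_rot: [-0.017, 1.0, 0.0, 0.003]
ft_force: [0.7, -0.8, -1.3]
grip_width: 0.0516
grip_force: 24.9
t11.3 pos [438.3 137.1 145.2] yaw 2.0 twist -0.0 shift [ -1.76 -40.29   0.53] q6 -1.55 w 51.6 F 24.9 ft [ 0.7 -0.8 -1.3]
```

```bash
python3 -m pendant '[{"jaw":0,"linear":[-0.1,-2.7,0],"twist":0},{"jaw":0,"linear":[-0.1,-2.7,0],"twist":0},{"jaw":0,"linear":[-0.1,-2.7,0],"twist":0},{"jaw":0,"linear":[-0.1,-2.7,0],"twist":0},{"jaw":0,"linear":[-0.1,-2.7,0],"twist":0},{"jaw":0,"linear":[-0.1,-2.7,0],"twist":0},{"jaw":0,"linear":[-0.1,-2.7,0],"twist":0},{"jaw":0,"linear":[-0.1,-2.7,0],"twist":0},{"jaw":0,"linear":[-0.1,-2.7,0],"twist":0},{"jaw":0,"linear":[-0.1,-2.7,0],"twist":0},{"jaw":0,"linear":[-0.1,-2.7,0],"twist":0},{"jaw":0,"linear":[-0.1,-2.7,0],"twist":0}]'
python3 -m pendant '[{"jaw":0,"linear":[-0.1,-2.7,0],"twist":0},{"jaw":0,"linear":[-0.1,-2.7,0],"twist":0},{"jaw":0,"linear":[-0.1,-2.5,0],"twist":0},{"jaw":0,"linear":[0,0,0],"twist":0},{"jaw":0,"linear":[0,0,0],"twist":0}]'
python3 - <<'E'
from h import *
plan(470,-265,28,2)
E
```

```text
time: 12.32
position: [0.4589, -0.1874, 0.1412]
tool_rot: [-0.017, 1.0, 0.001, -0.001]
ft_force: [1.1, 0.2, -2.1]
grip_width: 0.0518
grip_force: 24.9
time: 12.73
position: [0.465, -0.2663, 0.1412]
tool_rot: [-0.016, 1.0, 0.001, -0.001]
ft_force: [-0.1, 0.1, -1.4]
grip_width: 0.0517
grip_force: 24.9
t12.7 pos [ 465.  -266.3  141.2] yaw 1.8 twist -0.2 shift [-0.52  0.1  11.32] q6 -2.33 w 51.7 F 24.9 ft [-0.1  0.1 -1.4]
```

```bash
python3 -m pendant '[{"jaw":0,"linear":[-0.2,0,2],"twist":0},{"jaw":0,"linear":[0,0,2],"twist":0},{"jaw":0,"linear":[0,0,2],"twist":0},{"jaw":0,"linear":[0,0,2],"twist":0},{"jaw":0,"linear":[0,0,2],"twist":0},{"jaw":0,"linear":[0,0,0.8],"twist":0},{"jaw":0,"linear":[0,0,0.5],"twist":0},{"jaw":0,"linear":[0,0,0],"twist":0},{"jaw":0.75,"linear":[0,0,0],"twist":0},{"jaw":0.75,"linear":[0,0,0],"twist":0},{"jaw":0.75,"linear":[0,0,0],"twist":0},{"jaw":0.75,"linear":[0,0,0],"twist":0}]' 
python3 -m pendant '[{"jaw":0.75,"linear":[0,0,-2],"twist":0},{"jaw":0.75,"linear":[0,0,-2],"twist":0},{"jaw":0.75,"linear":[0,0,-2],"twist":0},{"jaw":0.75,"linear":[0,0,-2],"twist":0},{"jaw":1,"linear":[0,0,-2],"twist":0},{"jaw":1,"linear":[0,0,-2],"twist":0},{"jaw":1,"linear":[0,0,0],"twist":0}]' 
python3 - <<'E'
from h import *
for n in ('scene','side'):
  [print(n,o[:6]) for o in blobs(snap(n)) if abs(o[0]-480)<140]
plan(433,255,140,10)
E
```

```text
time: 13.73
position: [0.468, -0.2659, 0.0304]
tool_rot: [-0.017, 1.0, -0.001, 0.001]
ft_force: [-0.5, 0.2, 0.7]
grip_width: 0.0642
grip_force: 0.0
time: 14.32
position: [0.4696, -0.2672, 0.1537]
tool_rot: [-0.017, 1.0, -0.003, 0.003]
ft_force: [0.1, -0.3, -0.4]
grip_width: 0.078
grip_force: 0.0
scene (539, -262, 52, 222, 63, 1)
scene (477, -54, 71, 30, 18, -5)
scene (433, 253, 42, 111, 41, 8)
scene (502, 357, 24, 252, 15, 3)
side (536, -311, 26, 282, 268, 1)
side (600, -256, 52, 100, 63, -1)
side (466, -260, 46, 88, 52, 0)
side (479, -50, 68, 24, 19, -2)
side (433, 256, 39, 110, 41, 10)
side (503, 360, 22, 250, 17, 3)
t14.4 pos [ 467.9 -265.8  150.6] yaw 2.0 twist -8.0 shift [-5.61 51.9   0.96] q6 -2.33 w 83.7 F 0.0 ft [ 1.  -0.3  0.2]
```

```bash
python3 -m pendant '[{"jaw":1,"linear":[0,0,0],"twist":-3.5},{"jaw":1,"linear":[0,0,0],"twist":-3.5},{"jaw":1,"linear":[-0.3,2.9,0],"twist":0},{"jaw":1,"linear":[-0.3,2.9,0],"twist":0},{"jaw":1,"linear":[-0.3,2.9,0],"twist":0},{"jaw":1,"linear":[-0.3,2.9,0],"twist":0},{"jaw":1,"linear":[-0.3,2.9,0],"twist":0},{"jaw":1,"linear":[-0.3,2.9,0],"twist":0},{"jaw":1,"linear":[-0.3,2.9,0],"twist":0},{"jaw":1,"linear":[-0.3,2.9,0],"twist":0},{"jaw":1,"linear":[-0.3,2.9,0],"twist":0}]'
python3 -m pendant '[{"jaw":1,"linear":[-0.3,2.9,0],"twist":0},{"jaw":1,"linear":[-0.3,2.9,0],"twist":0},{"jaw":1,"linear":[-0.3,2.9,0],"twist":0},{"jaw":1,"linear":[-0.3,2.9,0],"twist":0},{"jaw":1,"linear":[-0.3,2.9,0],"twist":0},{"jaw":1,"linear":[-0.3,2.9,0],"twist":0},{"jaw":1,"linear":[-0.3,2.9,0],"twist":0},{"jaw":1,"linear":[-0.3,2.9,0],"twist":0},{"jaw":1,"linear":[0,0,0],"twist":0},{"jaw":1,"linear":[0,0,0],"twist":0}]'
python3 - <<'E'
from h import *
for n in ('scene','side'): print([o[:6] for o in blobs(snap(n)) if 350<o[0]<500 and 180<o[1]<300])
plan(433,255,22,9)
E
```

```text
time: 15.33
position: [0.4523, -0.0019, 0.1484]
tool_rot: [-0.078, 0.997, 0.0, -0.001]
ft_force: [1.2, 0.2, -0.5]
grip_width: 0.0869
grip_force: 0.0
time: 16.17
position: [0.44, 0.2304, 0.1484]
tool_rot: [-0.08, 0.997, -0.0, -0.001]
ft_force: [-0.2, -0.4, 0.2]
grip_width: 0.0875
grip_force: 0.0
[(432, 253, 42, 112, 41, 9)]
[(433, 256, 39, 110, 41, 10)]
t16.3 pos [440.3 228.8 148.7] yaw 9.0 twist -0.0 shift [ 0.29  2.71 12.67] q6 -1.47 w 86.7 F 0.0 ft [-0.   0.4  0.4]
```

```bash
python3 -m pendant '[{"jaw":1,"linear":[0.3,2.7,0],"twist":0},{"jaw":1,"linear":[0,0,2.2],"twist":0},{"jaw":1,"linear":[0,0,2.2],"twist":0},{"jaw":1,"linear":[0,0,2.2],"twist":0},{"jaw":1,"linear":[0,0,2.2],"twist":0},{"jaw":1,"linear":[0,0,2.2],"twist":0},{"jaw":1,"linear":[0,0,1.6],"twist":0},{"jaw":1,"linear":[0,0,0],"twist":0},{"jaw":0,"linear":[0,0,0],"twist":0},{"jaw":0,"linear":[0,0,0],"twist":0},{"jaw":0,"linear":[0,0,0],"twist":0},{"jaw":0,"linear":[0,0,0],"twist":0}]' 25
python3 -m pendant '[{"jaw":0,"linear":[0,0,0],"twist":0},{"jaw":0,"linear":[0,0,0],"twist":0},{"jaw":0,"linear":[0,0,0],"twist":0},{"jaw":0,"linear":[0,0,0],"twist":0},{"jaw":0,"linear":[0,0,0],"twist":0},{"jaw":0,"linear":[0,0,-2],"twist":0},{"jaw":0,"linear":[0,0,-2],"twist":0},{"jaw":0,"linear":[0,0,-2],"twist":0},{"jaw":0,"linear":[0,0,-2],"twist":0},{"jaw":0,"linear":[0,0,-2],"twist":0},{"jaw":0,"linear":[0,0,-2],"twist":0},{"jaw":0,"linear":[0,0,0],"twist":0}]'
python3 - <<'E'
from h import *
plan(535,-375,140,2)
E
```

```text
time: 17.27
position: [0.4348, 0.2557, 0.0247]
tool_rot: [-0.078, 0.997, 0.0, 0.001]
ft_force: [0.7, -0.4, 0.5]
grip_width: 0.0681
grip_force: 0.0
time: 18.27
position: [0.4358, 0.2564, 0.1465]
tool_rot: [-0.078, 0.997, 0.001, 0.003]
ft_force: [0.9, 0.8, -2.0]
grip_width: 0.0401
grip_force: 25.0
t18.3 pos [435.8 256.4 146.5] yaw 9.0 twist 7.0 shift [ -7.71 -63.45   0.58] q6 -1.42 w 40.1 F 25.0 ft [ 0.9  0.8 -2. ]
```

```bash
python3 -m pendant '[{"jaw":0,"linear":[0,0,0],"twist":3.5},{"jaw":0,"linear":[0,0,0],"twist":3.5},{"jaw":0,"linear":[-0.35,-2.9,0],"twist":0},{"jaw":0,"linear":[-0.35,-2.9,0],"twist":0},{"jaw":0,"linear":[-0.35,-2.9,0],"twist":0},{"jaw":0,"linear":[-0.35,-2.9,0],"twist":0},{"jaw":0,"linear":[-0.35,-2.9,0],"twist":0},{"jaw":0,"linear":[-0.35,-2.9,0],"twist":0},{"jaw":0,"linear":[-0.35,-2.9,0],"twist":0},{"jaw":0,"linear":[-0.35,-2.9,0],"twist":0},{"jaw":0,"linear":[-0.35,-2.9,0],"twist":0},{"jaw":0,"linear":[-0.35,-2.9,0],"twist":0}]'
python3 -m pendant '[{"jaw":0,"linear":[-0.35,-2.9,0],"twist":0},{"jaw":0,"linear":[-0.35,-2.9,0],"twist":0},{"jaw":0,"linear":[-0.35,-2.9,0],"twist":0},{"jaw":0,"linear":[-0.35,-2.9,0],"twist":0},{"jaw":0,"linear":[-0.35,-2.9,0],"twist":0},{"jaw":0,"linear":[-0.35,-2.9,0],"twist":0},{"jaw":0,"linear":[-0.35,-2.9,0],"twist":0},{"jaw":0,"linear":[-0.35,-2.9,0],"twist":0},{"jaw":0,"linear":[-0.35,-2.9,0],"twist":0},{"jaw":0,"linear":[-0.35,-2.9,0],"twist":0},{"jaw":0,"linear":[-0.35,-2.9,0],"twist":0},{"jaw":0,"linear":[-0.35,-2.5,0],"twist":0}]'
python3 -m pendant '[{"jaw":0,"linear":[0,0,0],"twist":0},{"jaw":0,"linear":[0,0,0],"twist":0},{"jaw":0,"linear":[0,0,0],"twist":0}]'
python3 - <<'E'
from h import *
plan(535,-375,28,2)
E
```

```text
time: 19.27
position: [0.4781, -0.0342, 0.1423]
tool_rot: [-0.017, 1.0, 0.0, -0.001]
ft_force: [-0.1, -0.1, -0.6]
grip_width: 0.0397
grip_force: 25.0
time: 20.27
position: [0.532, -0.3769, 0.1416]
tool_rot: [-0.017, 1.0, 0.001, -0.001]
ft_force: [0.1, -1.4, -1.2]
grip_width: 0.0399
grip_force: 25.0
time: 20.52
position: [0.5315, -0.3739, 0.1418]
tool_rot: [-0.017, 1.0, 0.002, -0.001]
ft_force: [-0.5, 0.6, -1.3]
grip_width: 0.0399
grip_force: 25.0
t20.5 pos [ 531.5 -373.9  141.8] yaw 1.9 twist -0.1 shift [-0.37 -0.16 11.38] q6 -2.39 w 39.9 F 25.0 ft [-0.5  0.6 -1.3]
```

```bash
python3 -m pendant '[{"jaw":0,"linear":[-0.2,0,2],"twist":0},{"jaw":0,"linear":[0,0,2],"twist":0},{"jaw":0,"linear":[0,0,2],"twist":0},{"jaw":0,"linear":[0,0,2],"twist":0},{"jaw":0,"linear":[0,0,2],"twist":0},{"jaw":0,"linear":[0,0,0.8],"twist":0},{"jaw":0,"linear":[0,0,0.5],"twist":0},{"jaw":0,"linear":[0,0,0],"twist":0},{"jaw":0.65,"linear":[0,0,0],"twist":0},{"jaw":0.65,"linear":[0,0,0],"twist":0},{"jaw":0.65,"linear":[0,0,0],"twist":0},{"jaw":0.65,"linear":[0,0,0],"twist":0}]' 
python3 -m pendant '[{"jaw":0.65,"linear":[0,0,-2],"twist":0},{"jaw":0.65,"linear":[0,0,-2],"twist":0},{"jaw":0.65,"linear":[0,0,-2],"twist":0},{"jaw":0.65,"linear":[0,0,-2],"twist":0},{"jaw":1,"linear":[0,0,-2],"twist":0},{"jaw":1,"linear":[0,0,-2],"twist":0},{"jaw":1,"linear":[0,0,0],"twist":0}]' 
cat >> h.py <<'E'
def tape(c):
    """orange case+blade+lock points: lock top rect, case-side via depth points projected to floor"""
    P=cloud(c); h=cv2.cvtColor(c['color'],cv2.COLOR_BGR2HSV)
    z=P[...,2]; ok=(c['depth']>0)&(abs(P[...,0]-.5)<.25)&(P[...,1]>-.12)&(P[...,1]<.45)
    m=cv2.inRange(h,(3,120,40),(17,255,255))>0
    t=P[m&ok&(z>.05)&(z<.0645)]; b=P[ok&(z>.012)&(z<.032)&(cv2.inRange(h,(19,100,60),(33,255,255))>0)]
    r=P[ok&(z>.0655)&(z<.08)]
    out={}
    for k,v in (('top',t),('blade',b),('lock',r)):
        if len(v)>8:
            (x,y),(w,hh),a=cv2.minAreaRect((v[:,:2]*1000).astype(np.float32)); out[k]=(len(v),round(x,1),round(y,1),round(w),round(hh),round(a,1))
            out[k+'_m']=(np.mean(v,0)*1000).round(1).tolist()
    return out
E
python3 - <<'E'
from h import *
for n in ('scene','side'):
  c=snap(n); [print(n,o[:6]) for o in blobs(c) if abs(o[0]-480)<140]; print(tape(c))
plan(478,-52,180,0)
E
```

```text
time: 21.52
position: [0.5352, -0.3758, 0.0317]
tool_rot: [-0.017, 1.0, -0.001, 0.001]
ft_force: [-0.2, -0.7, -0.2]
grip_width: 0.0545
grip_force: 0.0
time: 22.1
position: [0.5368, -0.3774, 0.1557]
tool_rot: [-0.017, 1.0, -0.004, 0.003]
ft_force: [0.8, 0.3, -0.4]
grip_width: 0.0693
grip_force: 0.0
scene (541, -311, 52, 223, 155, 3)
scene (478, -54, 71, 26, 19, 0)
scene (503, 357, 24, 251, 15, 3)
{'top': (278, 478.6, -51.7, 41, 83, 83.6), 'top_m': [486.1, -47.4, 57.1], 'lock': (75, 572.3, -62.1, 213, 44, 2.4), 'lock_m': [513.5, -53.3, 70.5]}
side (600, -257, 51, 100, 62, 1)
side (467, -259, 46, 89, 51, 5)
side (479, -49, 67, 24, 20, -1)
side (503, 360, 22, 250, 17, 3)
{'top': (271, 478.4, -49.6, 45, 83, 86.4), 'top_m': [479.0, -44.9, 54.2], 'blade': (87, 411.8, -46.6, 26, 41, 86.8), 'blade_m': [411.0, -47.6, 22.9], 'lock': (53, 479.2, -49.2, 25, 19, 3.7), 'lock_m': [479.2, -49.0, 68.4]}
t22.2 pos [ 535.  -375.7  151.7] yaw 2.0 twist 2.0 shift [ 5.69 32.37 -2.9 ] q6 -2.39 w 77.2 F 0.0 ft [ 0.1 -0.3 -0.4]
```

```bash
python3 -m pendant '[{"jaw":1,"linear":[0,0,0],"twist":6},{"jaw":1,"linear":[0.66,2.7,0],"twist":0},{"jaw":1,"linear":[0.66,2.7,0],"twist":0},{"jaw":1,"linear":[0.66,2.7,0],"twist":0},{"jaw":1,"linear":[0.66,2.7,0],"twist":0},{"jaw":1,"linear":[0.66,2.7,0],"twist":0},{"jaw":1,"linear":[0.66,2.7,0],"twist":0},{"jaw":1,"linear":[0.66,2.7,0],"twist":0},{"jaw":1,"linear":[0.66,2.7,0],"twist":0},{"jaw":1,"linear":[0.66,2.7,0],"twist":0},{"jaw":1,"linear":[0.66,2.7,0],"twist":0},{"jaw":1,"linear":[0.66,2.7,0],"twist":0}]'
python3 -m pendant '[{"jaw":1,"linear":[0.66,2.3,0],"twist":0},{"jaw":1,"linear":[0,0,0],"twist":0},{"jaw":1,"linear":[0,0,0],"twist":0},{"jaw":1,"linear":[0,0,0],"twist":0}]'
python3 - <<'E'
from h import *
c=snap('wrist','w3.png'); print(tape(c))
plan(478.5,-51,28,-4)
E
```

```text
time: 23.2
position: [0.4817, -0.0723, 0.1493]
tool_rot: [0.035, 0.999, 0.001, -0.001]
ft_force: [-0.0, 0.7, -1.2]
grip_width: 0.087
grip_force: 0.0
time: 23.53
position: [0.4783, -0.0509, 0.15]
tool_rot: [0.035, 0.999, -0.0, -0.0]
ft_force: [-0.1, -0.5, -0.1]
grip_width: 0.0871
grip_force: 0.0
{'top': (3626, 477.1, -53.1, 43, 83, 87.2), 'top_m': [473.4, -52.5, 55.4], 'blade': (999, 413.0, -48.6, 25, 44, 89.1), 'blade_m': [412.1, -48.1, 24.4], 'lock': (672, 477.7, -52.8, 17, 26, 85.2), 'lock_m': [477.1, -52.8, 70.0]}
t23.6 pos [478.6 -51.3 150.1] yaw -4.1 twist -0.1 shift [1.000e-02 4.000e-02 1.221e+01] q6 -1.84 w 86.6 F 0.0 ft [-0.5 -0.5  0.2]
```

View pics/w3.png

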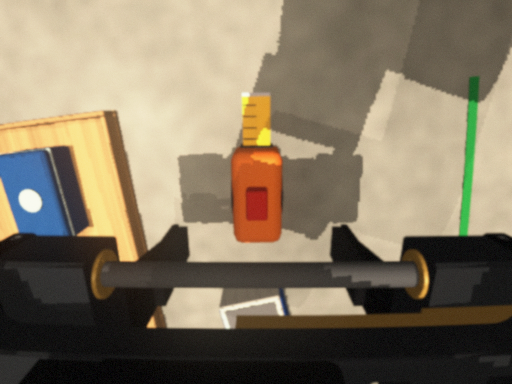

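The tape (233–282, 147–240) is centred and aligned between the fingers, with its blade pointing toward the base. Grip it.

```bash
python3 -m pendant '[{"jaw":1,"linear":[0,-0.1,2.2],"twist":0},{"jaw":1,"linear":[0,0,2.2],"twist":0},{"jaw":1,"linear":[0,0,2.2],"twist":0},{"jaw":1,"linear":[0,0,2.2],"twist":0},{"jaw":1,"linear":[0,0,2.2],"twist":0},{"jaw":1,"linear":[0,0,1.2],"twist":0},{"jaw":1,"linear":[0,0,0],"twist":0},{"jaw":0,"linear":[0,0,0],"twist":0},{"jaw":0,"linear":[0,0,0],"twist":0},{"jaw":0,"linear":[0,0,0],"twist":0},{"jaw":0,"linear":[0,0,0],"twist":0},{"jaw":0,"linear":[0,0,0],"twist":0}]' 40
python3 -m pendant '[{"jaw":0,"linear":[0,0,0],"twist":0},{"jaw":0,"linear":[0,0,0],"twist":0},{"jaw":0,"linear":[0,0,0],"twist":0},{"jaw":0,"linear":[0,0,0],"twist":0}]'
python3 - <<'E'
from h import *
plan(442,240,90,-87)
for n in ('scene','side'): print(tape(snap(n)))
E
```

```text
time: 24.58
position: [0.4786, -0.0517, 0.0294]
tool_rot: [0.035, 0.999, -0.0, 0.001]
ft_force: [0.3, -0.1, -0.7]
grip_width: 0.0616
grip_force: 0.0
time: 24.92
position: [0.4783, -0.0518, 0.0289]
tool_rot: [0.035, 0.999, -0.0, 0.0]
ft_force: [-1.1, -2.8, 4.2]
grip_width: 0.0438
grip_force: 40.0
t24.9 pos [478.3 -51.8  28.9] yaw -4.0 twist 83.0 shift [29.33 -2.1  -6.13] q6 -1.84 w 43.8 F 40.0 ft [-1.1 -2.8  4.2]
{'top': (161, 501.6, -52.5, 44, 38, 83.8), 'top_m': [504.1, -50.5, 56.9], 'lock': (38, 565.3, -71.4, 75, 190, 77.5), 'lock_m': [516.9, -66.5, 69.8]}
{'blade': (93, 413.4, -46.0, 45, 26, 1.1), 'blade_m': [413.0, -45.3, 23.0], 'lock': (23, 464.3, -22.3, 22, 116, 13.9), 'lock_m': [476.9, -71.2, 69.9]}
```

```bash
python3 -m pendant '[{"jaw":0,"linear":[0,0,-1.5],"twist":0},{"jaw":0,"linear":[0,0,-1.5],"twist":0},{"jaw":0,"linear":[0,0,-1.5],"twist":0},{"jaw":0,"linear":[0,0,-1.5],"twist":0},{"jaw":0,"linear":[0,0,-1],"twist":0},{"jaw":0,"linear":[0,0,0],"twist":0},{"jaw":0,"linear":[0,0,0],"twist":0}]'
python3 -m pendant '[{"jaw":0,"linear":[0,0,0],"twist":6.9},{"jaw":0,"linear":[0,0,0],"twist":6.9},{"jaw":0,"linear":[0,0,0],"twist":6.9},{"jaw":0,"linear":[0,0,0],"twist":6.9},{"jaw":0,"linear":[0,0,0],"twist":6.9},{"jaw":0,"linear":[0,0,0],"twist":6.9},{"jaw":0,"linear":[0,0,0],"twist":6.9},{"jaw":0,"linear":[0,0,0],"twist":6.9},{"jaw":0,"linear":[0,0,0],"twist":6.9},{"jaw":0,"linear":[0,0,0],"twist":6.9},{"jaw":0,"linear":[0,0,0],"twist":6.9},{"jaw":0,"linear":[0,0,0],"twist":6.9}]'
python3 -m pendant '[{"jaw":0,"linear":[0,0,0],"twist":0},{"jaw":0,"linear":[0,0,0],"twist":0}]'
python3 - <<'E'
from h import *
plan(448,250,95,-87)
E
```

```text
time: 25.6
position: [0.4777, -0.0511, 0.0982]
tool_rot: [0.035, 0.999, 0.0, -0.0]
ft_force: [0.1, 0.2, -4.9]
grip_width: 0.0439
grip_force: 40.0
time: 26.6
position: [0.4769, -0.0509, 0.097]
tool_rot: [0.69, 0.724, -0.001, -0.002]
ft_force: [-0.3, -0.0, -4.2]
grip_width: 0.0437
grip_force: 40.0
time: 26.77
position: [0.4772, -0.0511, 0.0974]
tool_rot: [0.686, 0.727, -0.001, -0.001]
ft_force: [0.0, -0.7, -6.0]
grip_width: 0.0437
grip_force: 40.0
t26.8 pos [477.2 -51.1  97.4] yaw -86.7 twist 0.3 shift [30.22 -1.34  0.28] q6 -0.40 w 43.7 F 40.0 ft [ 0.  -0.7 -6. ]
```

Moving toward the lip, stopping short of it to look.

```bash
python3 -m pendant '[{"jaw":0,"linear":[2.5,-0.1,0],"twist":0.3},{"jaw":0,"linear":[2.5,-0.1,0],"twist":0},{"jaw":0,"linear":[2.5,-0.1,0],"twist":0},{"jaw":0,"linear":[2.5,-0.1,0],"twist":0},{"jaw":0,"linear":[2.5,-0.1,0],"twist":0},{"jaw":0,"linear":[2.5,-0.1,0],"twist":0},{"jaw":0,"linear":[2.5,-0.1,0],"twist":0},{"jaw":0,"linear":[2.5,-0.1,0],"twist":0},{"jaw":0,"linear":[2.5,-0.1,0],"twist":0},{"jaw":0,"linear":[2.5,-0.1,0],"twist":0},{"jaw":0,"linear":[2.5,-0.1,0],"twist":0},{"jaw":0,"linear":[2.5,-0.1,0],"twist":0}]'
python3 -m pendant '[{"jaw":0,"linear":[0,0,0],"twist":0},{"jaw":0,"linear":[0,0,0],"twist":0},{"jaw":0,"linear":[0,0,0],"twist":0}]'
python3 - <<'E'
from h import *
c=snap('wrist','w4.png'); P=cloud(c); h=cv2.cvtColor(c['color'],cv2.COLOR_BGR2HSV)
print(robot.get_obs()['position'])
m=(P[...,2]>.014)&(P[...,2]<.03)&(P[...,1]>.3)&(P[...,1]<.42)&(c['depth']>0)
t=P[m][:,:2]*1000
(x,y),(w,hh),a=cv2.minAreaRect(t.astype(np.float32)); print('lip',x,y,w,hh,a, np.polyfit(t[:,0],t[:,1],1), np.polyval(np.polyfit(t[:,0],t[:,1],1),[442,447]))
m=cv2.inRange(h,(19,100,60),(33,255,255))>0
m&=(P[...,2]>.07)&(P[...,2]<.12)
t=P[m]*1000; (x,y),(w,hh),a=cv2.minAreaRect(t[:,:2].astype(np.float32)); print('blade',x,y,w,hh,a,t.mean(0),t.max(0),np.median(t[:,2]))
print('green',green(c))
E
```

```text
time: 27.77
position: [0.4501, 0.2487, 0.0978]
tool_rot: [0.688, 0.726, -0.001, -0.0]
ft_force: [0.7, -0.3, -5.1]
grip_width: 0.0437
grip_force: 40.0
time: 28.02
position: [0.4502, 0.2472, 0.098]
tool_rot: [0.688, 0.725, -0.001, -0.0]
ft_force: [0.0, 0.1, -4.8]
grip_width: 0.0433
grip_force: 40.0
[0.45044974 0.24680643 0.09805307]
lip 502.8981018066406 358.5830993652344 250.28216552734375 14.693068504333496 3.008329153060913 [5.27999207e-02 3.31857034e+02] [355.19459848 355.45859808]
blade 447.03558349609375 313.4852600097656 25.084026336669922 43.017539978027344 3.5590546131134033 [447.1639933  314.86824779  93.34070081] [460.43260535 335.47411482  95.63448256] 93.34389428432097Traceback (most recent call last):
  File "<stdin>", line 10, in <module>
  File "h.py", line 36, in green
    v,u=np.nonzero(m); p=on_z(c,np.c_[u,v],0.0); p=p[(p[:,0]>0.2)&(p[:,0]<1)&(abs(p[:,1])<.7)]
                         ~~~~^^^^^^^^^^^^^^^^^^
  File "h.py", line 15, in on_z
    o,r=rays(c,uv); return o+r*((z-o[2])/r[:,2])[:,None]
        ~~~~^^^^^^
  File "h.py", line 11, in rays
    k,d=K(c); p=cv2.undistortPoints(np.array(uv,float).reshape(-1,1,2),k,d).reshape(-1,2)
                ~~~~~~~~~~~~~~~~~~~^^^^^^^^^^^^^^^^^^^^^^^^^^^^^^^^^^^^^^^^
cv2.error: OpenCV(4.12.0) /io/opencv/modules/calib3d/src/undistort.dispatch.cpp:347: error: (-215:Assertion failed) CV_IS_MAT(_src) && CV_IS_MAT(_dst) && (_src->rows == 1 || _src->cols == 1) && (_dst->rows == 1 || _dst->cols == 1) && _src->cols + _src->rows - 1 == _dst->rows + _dst->cols - 1 && (CV_MAT_TYPE(_src->type) == CV_32FC2 || CV_MAT_TYPE(_src->type) == CV_64FC2) && (CV_MAT_TYPE(_dst->type) == CV_32FC2 || CV_MAT_TYPE(_dst->type) == CV_64FC2) in function 'cvUndistortPointsInternal'
```

View pics/w4.png

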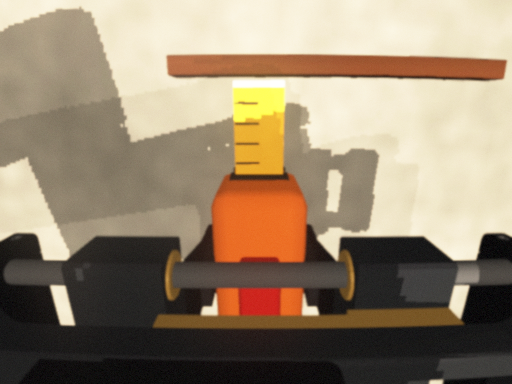

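Lip and tape line up: the lip's yaw is 3.0° and the blade is square to it. The hook's inner face sits at y≈334 and the lip's far face at ≈362, so I go 3.4 cm forward, lower and pull back a little.

```bash
python3 -m pendant '[{"jaw":0,"linear":[1.2,0,0],"twist":0},{"jaw":0,"linear":[1.2,0,0],"twist":0},{"jaw":0,"linear":[1.0,0,0],"twist":0},{"jaw":0,"linear":[0,0,0],"twist":0},{"jaw":0,"linear":[0,0,1.5],"twist":0},{"jaw":0,"linear":[0,0,1.5],"twist":0},{"jaw":0,"linear":[0,0,1.5],"twist":0},{"jaw":0,"linear":[0,0,1.2],"twist":0},{"jaw":0,"linear":[0,0,0.5],"twist":0},{"jaw":0,"linear":[0,0,0.5],"twist":0},{"jaw":0,"linear":[0,0,0],"twist":0},{"jaw":0,"linear":[0,0,0],"twist":0}]'
python3 - <<'E'
from h import *
c=snap('wrist','w5.png'); P=cloud(c); h=cv2.cvtColor(c['color'],cv2.COLOR_BGR2HSV)
m=cv2.inRange(h,(19,100,60),(33,255,255))>0
m&=(P[...,2]>.01)&(P[...,2]<.04)&(P[...,1]>.25); t=P[m]*1000; print(np.median(t,0),t.max(0))
s=snap('side'); cv2.imwrite('pics/s5.png',cv2.resize(s['color'][230:384,200:400],None,fx=4,fy=3.9))
plan(448,283,31,-87)
E
```

```text
time: 29.07
position: [0.4495, 0.2816, 0.0318]
tool_rot: [0.689, 0.725, 0.0, 0.0]
ft_force: [-0.2, 0.4, -4.6]
grip_width: 0.0438
grip_force: 40.0
[446.80419032 350.02951868  27.18295868] [459.69398172 369.91518191  29.34737157]
t29.2 pos [449.8 281.7  32.2] yaw -87.1 twist -0.1 shift [ 0.14 -0.18  0.12] q6 0.30 w 44.0 F 40.0 ft [ 0.2  0.5 -3.7]
```

View pics/s5.png

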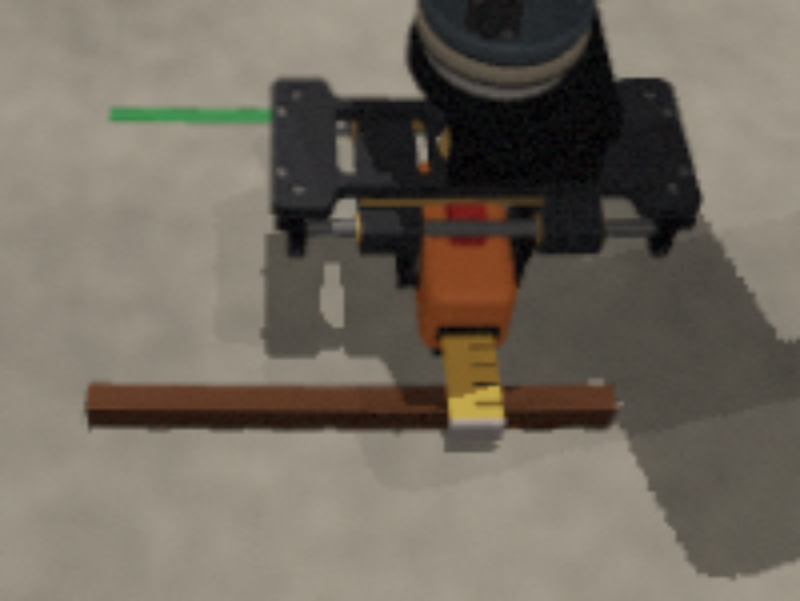

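The hook (about 445–505, 420–450 in the crop) hangs past the lip's far edge. Back away.

```bash
python3 -m pendant '[{"jaw":0,"linear":[0,0,0.15],"twist":0},{"jaw":0,"linear":[-1.2,0,0],"twist":0},{"jaw":0,"linear":[-1.2,0,0],"twist":0},{"jaw":0,"linear":[-1.2,0,0],"twist":0},{"jaw":0,"linear":[-1.2,0,0],"twist":0},{"jaw":0,"linear":[-1.2,0,0],"twist":0},{"jaw":0,"linear":[-1.2,0,0],"twist":0},{"jaw":0,"linear":[-1.2,0,0],"twist":0},{"jaw":0,"linear":[-1.2,0,0],"twist":0},{"jaw":0,"linear":[-1.2,0,0],"twist":0},{"jaw":0,"linear":[-1.2,0,0],"twist":0},{"jaw":0,"linear":[-1.2,0,0],"twist":0}]'
python3 -m pendant '[{"jaw":0,"linear":[-1,0,0],"twist":0},{"jaw":0,"linear":[0,0,0],"twist":0},{"jaw":0,"linear":[0,0,0],"twist":0}]'
python3 - <<'E'
from h import *
c=snap('wrist','w6.png'); P=cloud(c); h=cv2.cvtColor(c['color'],cv2.COLOR_BGR2HSV)
g=(cv2.inRange(h,(45,80,40),(88,255,255))>0)&(P[...,2]<.008); v,u=np.nonzero(g); p=on_z(c,np.c_[u,v].astype(float),0.)*1000
print(len(p)); k=np.polyfit(p[:,0],p[:,1],1); print('line',k,np.polyval(k,[455]),p.min(0),p.max(0))
m=cv2.inRange(h,(19,100,60),(33,255,255))>0
m&=(P[...,2]>.01)&(P[...,2]<.04)&(P[...,1]>.1); t=P[m]*1000; print('blade',t.min(0),t.max(0), np.polyfit(t[:,1],t[:,0],1))
m=(P[...,2]>.04)&(P[...,2]<.054)&(cv2.inRange(h,(3,120,40),(17,255,255))>0); t=P[m]*1000; print('front',np.percentile(t[:,1],[90,98,100]))
plan(457,127,30,-87)
E
```

```text
time: 30.17
position: [0.456, 0.1484, 0.0301]
tool_rot: [0.69, 0.724, 0.0, 0.0]
ft_force: [0.7, 1.3, -5.0]
grip_width: 0.0437
grip_force: 40.0
time: 30.42
position: [0.4562, 0.1389, 0.03]
tool_rot: [0.69, 0.724, -0.0, -0.0]
ft_force: [0.9, 1.4, -4.4]
grip_width: 0.0436
grip_force: 40.0
4491
line [5.29674967e-02 1.46183106e+02] [170.2833169] [382.77035598 161.50789334   0.        ] [619.97340389 183.72906851   0.        ]
blade [435.21451339 179.16074796  22.86382248] [466.48207447 266.27032286  34.69605841] [-5.77261136e-02  4.65282206e+02]
front [182.48016988 182.94872044 183.30486302]
t30.5 pos [456.3 139.4  30. ] yaw -87.2 twist -0.2 shift [-1.25  0.01  0.  ] q6 0.01 w 43.8 F 40.0 ft [ 0.7  0.9 -6. ]
```

View pics/w6.png

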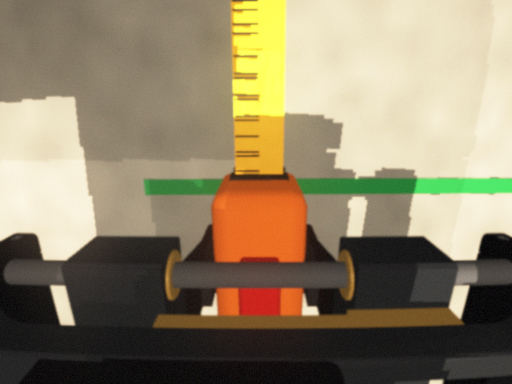

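The blade is out, the pull reads about 1.3 N, and the case front is at y≈182.9 with the line at 170.3. So 1.25 cm further, then set down.

```bash
python3 -m pendant '[{"jaw":0,"linear":[-0.7,0,0],"twist":0},{"jaw":0,"linear":[-0.55,0,0],"twist":0},{"jaw":0,"linear":[0,0,0],"twist":0},{"jaw":0,"linear":[0,0,0.1],"twist":0},{"jaw":0,"linear":[0,0,0.1],"twist":0},{"jaw":0,"linear":[0,0,0],"twist":0},{"jaw":0,"linear":[0,0,0],"twist":0},{"jaw":0,"linear":[0,0,0],"twist":0}]'
python3 - <<'E'
from h import *
c=snap('wrist'); P=cloud(c); h=cv2.cvtColor(c['color'],cv2.COLOR_BGR2HSV)
g=(cv2.inRange(h,(45,80,40),(88,255,255))>0)&(P[...,2]<.008); v,u=np.nonzero(g); p=on_z(c,np.c_[u,v].astype(float),0.)*1000
k=np.polyfit(p[:,0],p[:,1],1); print('line',k,np.polyval(k,[456]))
m=(P[...,2]>.04)&(P[...,2]<.054)&(cv2.inRange(h,(3,120,40),(17,255,255))>0); t=P[m]*1000; print('front',np.percentile(t[:,1],[90,98,100]))
plan(457,127,29,-87)
E
```

```text
time: 31.13
position: [0.4567, 0.1271, 0.0289]
tool_rot: [0.689, 0.725, -0.0, 0.0]
ft_force: [-1.6, -1.3, 6.0]
grip_width: 0.0438
grip_force: 40.0
line [5.31275784e-02 1.46122993e+02] [170.34916911]
front [170.51723225 171.08082377 171.53986317]
t31.2 pos [456.8 127.1  29. ] yaw -87.1 twist -0.1 shift [-0.01  0.02 -0.  ] q6 -0.01 w 43.6 F 40.0 ft [-1.  -1.2  5.5]
```

Set down on the line. Release, rise and check that it held.

```bash
python3 -m pendant '[{"jaw":0.75,"linear":[0,0,0],"twist":0},{"jaw":0.75,"linear":[0,0,0],"twist":0},{"jaw":0.75,"linear":[0,0,0],"twist":0},{"jaw":0.75,"linear":[0,0,0],"twist":0},{"jaw":0.75,"linear":[0,0,-1.5],"twist":0},{"jaw":0.75,"linear":[0,0,-1.5],"twist":0},{"jaw":0.75,"linear":[0,0,-1.5],"twist":0},{"jaw":0.75,"linear":[0,0,-1.5],"twist":0},{"jaw":0.75,"linear":[0,0,-2],"twist":0},{"jaw":0,"linear":[0,0,-1.5],"twist":0},{"jaw":0,"linear":[0,0,0],"twist":0},{"jaw":0,"linear":[0,0,0],"twist":0}]'
python3 -m pendant '[{"jaw":0,"linear":[0,0,0],"twist":0},{"jaw":0,"linear":[0,0,0],"twist":0},{"jaw":0,"linear":[0,0,0],"twist":0},{"jaw":0,"linear":[0,0,0],"twist":0},{"jaw":0,"linear":[0,0,0],"twist":0},{"jaw":0,"linear":[0,0,0],"twist":0}]'
python3 - <<'E'
from h import *
c=snap('wrist'); P=cloud(c); h=cv2.cvtColor(c['color'],cv2.COLOR_BGR2HSV)
m=(P[...,2]>.04)&(P[...,2]<.054)&(cv2.inRange(h,(3,120,40),(17,255,255))>0)&(P[...,1]>.05); t=P[m]*1000; print('front',np.percentile(t[:,1],[90,98,100]))
m=(cv2.inRange(h,(0,150,40),(4,255,255))>0)|(cv2.inRange(h,(174,150,40),(180,255,255))>0)
m&=(P[...,2]>.06)&(P[...,2]<.08)&(P[...,1]<.2)&(P[...,1]>.05); t=P[m]*1000; print('lock',len(t),t.mean(0),np.ptp(t,0))
for n in ('scene','side'): print(tape(snap(n)))
plan(456.5,127.5,95,-87)
E
```

```text
time: 32.18
position: [0.4574, 0.1272, 0.1235]
tool_rot: [0.689, 0.725, 0.001, 0.001]
ft_force: [-0.4, -0.2, 0.1]
grip_width: 0.0527
grip_force: 0.0
time: 32.68
position: [0.4568, 0.1272, 0.1227]
tool_rot: [0.689, 0.725, -0.0, -0.0]
ft_force: [0.1, 0.7, -0.6]
grip_width: 0.0132
grip_force: 0.0
front [170.23912726 170.92114551 171.27916366]
lock 810 [457.08653356 130.11969586  69.79097564] [17.17565421 25.99686324 12.58091545]
{'top': (355, 458.9, 128.4, 42, 83, 3.2), 'top_m': [464.0, 132.8, 57.2], 'blade': (540, 448.6, 265.9, 29, 188, 3.3), 'blade_m': [448.0, 283.1, 26.3], 'lock': (86, 545.3, 19.0, 66, 307, 47.3), 'lock_m': [478.3, 106.1, 70.9]}
{'top': (407, 457.4, 131.4, 42, 82, 3.8), 'top_m': [458.2, 137.1, 54.5], 'blade': (966, 450.0, 268.5, 27, 188, 3.5), 'blade_m': [449.3, 278.0, 23.9], 'lock': (71, 457.7, 130.7, 26, 16, 88.2), 'lock_m': [457.9, 131.7, 68.8]}
t32.8 pos [457.  127.2 122.9] yaw -87.1 twist -0.1 shift [ 0.03 -0.04  2.79] q6 -0.01 w 3.4 F 0.0 ft [0.3 0.6 0. ]
```

```bash
python3 -m pendant '[{"jaw":0,"linear":[0.1,0,1.2],"twist":0},{"jaw":0,"linear":[0,0,1.2],"twist":0},{"jaw":0,"linear":[0,0,1],"twist":0},{"jaw":0,"linear":[0,0,0.2],"twist":0},{"jaw":0,"linear":[0,0,0.15],"twist":0},{"jaw":0,"linear":[0,0,0.15],"twist":0},{"jaw":0,"linear":[0,0,0.15],"twist":0},{"jaw":0,"linear":[0,0,0.15],"twist":0},{"jaw":0,"linear":[0,0,0],"twist":0},{"jaw":0,"linear":[0,0,0],"twist":0}]'
python3 -c "
from h import *
plan(456.5,127.5,80.5,-87)"
```

```text
time: 33.67
position: [0.4569, 0.1282, 0.0812]
tool_rot: [0.689, 0.725, 0.0, 0.0]
ft_force: [-0.7, 0.9, 1.1]
grip_width: 0.0003
grip_force: 0.6
t33.7 pos [456.9 128.2  81.2] yaw -87.1 twist -0.1 shift [-0.07 -0.05  0.07] q6 -0.01 w 0.3 F 0.6 ft [-0.7  0.9  1.1]
```

```bash
python3 -m pendant '[{"jaw":0,"linear":[0,0,0.08],"twist":0},{"jaw":0,"linear":[0,0,0.08],"twist":0},{"jaw":0,"linear":[0,0,0.08],"twist":0},{"jaw":0,"linear":[0,0,0.06],"twist":0},{"jaw":0,"linear":[0,0,0],"twist":0},{"jaw":0,"linear":[0,0,0],"twist":0}]'
python3 -c "
from h import *
plan(456.5,127.5,80.5,-87)"
```

```text
time: 34.17
position: [0.4571, 0.1281, 0.0791]
tool_rot: [0.689, 0.725, 0.0, 0.0]
ft_force: [-2.6, -1.3, 12.3]
grip_width: 0.0006
grip_force: 5.9
t34.2 pos [457.1 128.1  79.1] yaw -87.1 twist -0.1 shift [-0.06 -0.06 -0.14] q6 -0.01 w 0.6 F 5.9 ft [-2.6 -1.3 12.3]
```

The lock is bottomed at 12 N. Rise, check, and head for the organiser.

```bash
python3 -m pendant '[{"jaw":0,"linear":[0,0,-1],"twist":0},{"jaw":0,"linear":[0,0,-1.5],"twist":0},{"jaw":0,"linear":[0,0,-2],"twist":0},{"jaw":0,"linear":[0,0,-2],"twist":0},{"jaw":0.5,"linear":[0,0,-2],"twist":0},{"jaw":1,"linear":[0,0,0],"twist":0},{"jaw":1,"linear":[0,0,0],"twist":0},{"jaw":1,"linear":[0,0,0],"twist":0}]'
python3 - <<'E'
from h import *
c=snap('wrist'); P=cloud(c); h=cv2.cvtColor(c['color'],cv2.COLOR_BGR2HSV)
m=(P[...,2]>.04)&(P[...,2]<.054)&(cv2.inRange(h,(3,120,40),(17,255,255))>0)&(P[...,1]>.05); t=P[m]*1000; print('front',np.percentile(t[:,1],[90,98,100]))
m=(cv2.inRange(h,(0,150,40),(4,255,255))>0)|(cv2.inRange(h,(174,150,40),(180,255,255))>0)
m&=(P[...,2]>.056)&(P[...,2]<.08)&(P[...,1]<.2)&(P[...,1]>.05); t=P[m]*1000; print('lock',len(t),t.mean(0),np.median(t[:,2]))
for n in ('scene','side'): print([o for o in blobs(snap(n)) if abs(o[0]-630)<80 and abs(o[1]+58)<80])
plan(631.5,-58.5,150,9)
E
```

```text
time: 34.83
position: [0.4565, 0.1282, 0.1625]
tool_rot: [0.689, 0.725, -0.0, -0.0]
ft_force: [0.2, -0.0, 0.8]
grip_width: 0.0195
grip_force: 0.0
front [169.89058021 170.80196448 171.32548755]
lock 500 [457.15131688 129.39056925  63.19395581] 63.26834039420819
[(630, -61, 65, 112, 64, 9, [175, 180, 48, 50], [18, 34, 121])]
[(632, -56, 61, 110, 63, 10, [221, 167, 42, 32], [33, 26, 102])]
t35.0 pos [456.2 128.1 162. ] yaw -87.1 twist 83.9 shift [14.4  21.17  1.15] q6 -0.01 w 31.2 F 0.0 ft [ 1.   0.7 -0.2]
```

The lock top now reads 63.3 mm, so it is fully down, and the front is still at the line.

```bash
python3 -m pendant '[{"jaw":1,"linear":[0,0,0],"twist":7},{"jaw":1,"linear":[0,0,0],"twist":7},{"jaw":1,"linear":[0,0,0],"twist":7},{"jaw":1,"linear":[0,0,0],"twist":7},{"jaw":1,"linear":[0,0,0],"twist":7},{"jaw":1,"linear":[0,0,0],"twist":7},{"jaw":1,"linear":[0,0,0],"twist":7},{"jaw":1,"linear":[0,0,0],"twist":7},{"jaw":1,"linear":[0,0,0],"twist":7},{"jaw":1,"linear":[0,0,0],"twist":7},{"jaw":1,"linear":[0,0,0],"twist":7},{"jaw":1,"linear":[0,0,0],"twist":7}]'
python3 -m pendant '[{"jaw":1,"linear":[1.44,2.1,0],"twist":0},{"jaw":1,"linear":[1.44,2.1,0],"twist":0},{"jaw":1,"linear":[1.44,2.1,0],"twist":0},{"jaw":1,"linear":[1.44,2.1,0],"twist":0},{"jaw":1,"linear":[1.44,2.1,0],"twist":0},{"jaw":1,"linear":[1.44,2.1,0],"twist":0},{"jaw":1,"linear":[1.44,2.1,0],"twist":0},{"jaw":1,"linear":[1.44,2.1,0],"twist":0},{"jaw":1,"linear":[1.44,2.1,0],"twist":0},{"jaw":1,"linear":[1.44,2.1,0],"twist":0},{"jaw":1,"linear":[0,0,0],"twist":0},{"jaw":1,"linear":[0,0,0],"twist":0}]'
python3 - <<'E'
from h import *
c=snap('wrist','w7.png'); print([o for o in blobs(c) if abs(o[0]-630)<80 and abs(o[1]+58)<80])
plan(631.5,-58.5,32,9)
E
```

```text
time: 35.98
position: [0.4564, 0.1281, 0.1621]
tool_rot: [0.997, 0.074, -0.001, -0.0]
ft_force: [0.5, -0.2, -0.7]
grip_width: 0.0867
grip_force: 0.0
time: 36.98
position: [0.6317, -0.0582, 0.1615]
tool_rot: [0.997, 0.076, -0.001, -0.0]
ft_force: [-0.8, 0.5, -0.8]
grip_width: 0.0871
grip_force: 0.0
[(632, -60, 62, 110, 62, 9, [224, 132, 74, 123], [16, 50, 94])]
t37.0 pos [630.6 -57.1 161.5] yaw -171.2 twist -0.2 shift [ 0.1   0.17 12.95] q6 1.15 w 86.8 F 0.0 ft [-0.3  0.  -1.1]
```

View pics/w7.png

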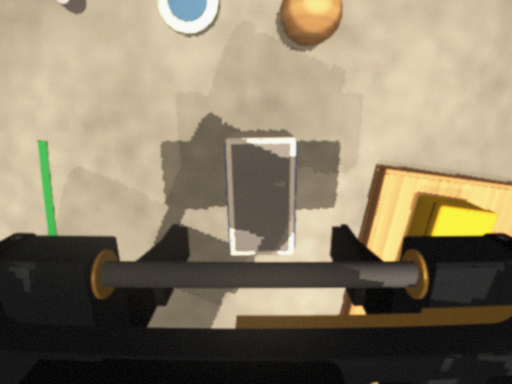

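The organiser (225–297, 137–255) is centred between the fingers. Grip and lift.

```bash
python3 -m pendant '[{"jaw":1,"linear":[0.1,0.2,2.2],"twist":0},{"jaw":1,"linear":[0,0,2.2],"twist":0},{"jaw":1,"linear":[0,0,2.2],"twist":0},{"jaw":1,"linear":[0,0,2.2],"twist":0},{"jaw":1,"linear":[0,0,2.2],"twist":0},{"jaw":1,"linear":[0,0,1.9],"twist":0},{"jaw":1,"linear":[0,0,0],"twist":0},{"jaw":0,"linear":[0,0,0],"twist":0},{"jaw":0,"linear":[0,0,0],"twist":0},{"jaw":0,"linear":[0,0,0],"twist":0},{"jaw":0,"linear":[0,0,0],"twist":0},{"jaw":0,"linear":[0,0,0],"twist":0}]' 25
python3 -m pendant '[{"jaw":0,"linear":[0,0,0],"twist":0},{"jaw":0,"linear":[0,0,0],"twist":0},{"jaw":0,"linear":[0,0,-2],"twist":0},{"jaw":0,"linear":[0,0,-2],"twist":0},{"jaw":0,"linear":[0,0,-2],"twist":0},{"jaw":0,"linear":[0,0,-2],"twist":0},{"jaw":0,"linear":[0,0,-2],"twist":0},{"jaw":0,"linear":[0,0,-2],"twist":0},{"jaw":0,"linear":[0,0,0],"twist":0},{"jaw":0,"linear":[0,0,0],"twist":0}]'
python3 - <<'E'
from h import *
plan(548,266.8,150,3)
E
```

```text
time: 38.03
position: [0.6336, -0.0591, 0.0354]
tool_rot: [0.997, 0.077, 0.001, 0.0]
ft_force: [-0.2, -0.0, 0.0]
grip_width: 0.0618
grip_force: 0.0
time: 38.87
position: [0.6332, -0.059, 0.1545]
tool_rot: [0.997, 0.077, 0.001, 0.0]
ft_force: [0.2, -0.9, -3.1]
grip_width: 0.0598
grip_force: 25.0
t38.9 pos [633.2 -59.  154.5] yaw -171.1 twist 5.9 shift [ -6.8  -32.98   0.42] q6 1.15 w 59.8 F 25.0 ft [ 0.2 -0.9 -3.1]
```

```bash
python3 -m pendant '[{"jaw":0,"linear":[0,0,0],"twist":5.9},{"jaw":0,"linear":[-0.57,-2.7,0],"twist":0},{"jaw":0,"linear":[-0.57,-2.7,0],"twist":0},{"jaw":0,"linear":[-0.57,-2.7,0],"twist":0},{"jaw":0,"linear":[-0.57,-2.7,0],"twist":0},{"jaw":0,"linear":[-0.57,-2.7,0],"twist":0},{"jaw":0,"linear":[-0.57,-2.7,0],"twist":0},{"jaw":0,"linear":[-0.57,-2.7,0],"twist":0},{"jaw":0,"linear":[-0.57,-2.7,0],"twist":0},{"jaw":0,"linear":[-0.57,-2.7,0],"twist":0},{"jaw":0,"linear":[-0.57,-2.7,0],"twist":0},{"jaw":0,"linear":[-0.57,-2.7,0],"twist":0}]'
python3 -m pendant '[{"jaw":0,"linear":[-0.5,-2.4,0],"twist":0},{"jaw":0,"linear":[0,-0.5,0],"twist":0},{"jaw":0,"linear":[0,0,0],"twist":0},{"jaw":0,"linear":[0,0,0],"twist":0}]'
python3 - <<'E'
from h import *
plan(548,266.8,36,3)
E
```

```text
time: 39.87
position: [0.5529, 0.2353, 0.1516]
tool_rot: [1.0, 0.026, -0.002, 0.0]
ft_force: [0.1, 0.1, -1.9]
grip_width: 0.0596
grip_force: 24.9
time: 40.2
position: [0.5476, 0.2627, 0.1524]
tool_rot: [1.0, 0.026, -0.001, 0.001]
ft_force: [-0.1, -0.3, -2.5]
grip_width: 0.0599
grip_force: 25.0
t40.2 pos [547.6 262.7 152.4] yaw -177.0 twist 0.0 shift [ 0.1  -0.42 11.64] q6 1.78 w 59.9 F 25.0 ft [-0.1 -0.3 -2.5]
```

```bash
python3 -m pendant '[{"jaw":0,"linear":[0,-0.4,2],"twist":0},{"jaw":0,"linear":[0,0,2],"twist":0},{"jaw":0,"linear":[0,0,2],"twist":0},{"jaw":0,"linear":[0,0,2],"twist":0},{"jaw":0,"linear":[0,0,1.8],"twist":0},{"jaw":0,"linear":[0,0,1],"twist":0},{"jaw":0,"linear":[0,0,0.5],"twist":0},{"jaw":0,"linear":[0,0,0.4],"twist":0},{"jaw":0,"linear":[0,0,0],"twist":0},{"jaw":0,"linear":[0,0,0],"twist":0}]'
python3 -c "
from h import *
plan(548,266.8,35,3)"
```

```text
time: 41.03
position: [0.5489, 0.267, 0.0377]
tool_rot: [1.0, 0.026, 0.001, -0.0]
ft_force: [-0.6, -0.3, -3.0]
grip_width: 0.06
grip_force: 25.0
t41.0 pos [548.9 267.   37.7] yaw -177.1 twist -0.1 shift [-0.09  0.02  0.27] q6 1.79 w 60.0 F 25.0 ft [-0.6 -0.3 -3. ]
```

```bash
python3 -m pendant '[{"jaw":0,"linear":[0,0,0.15],"twist":0},{"jaw":0,"linear":[0,0,0.15],"twist":0},{"jaw":0,"linear":[0,0,0],"twist":0},{"jaw":0,"linear":[0,0,0],"twist":0}]'
python3 -m pendant '[{"jaw":0.85,"linear":[0,0,0],"twist":0},{"jaw":0.85,"linear":[0,0,0],"twist":0},{"jaw":0.85,"linear":[0,0,0],"twist":0},{"jaw":0.85,"linear":[0,0,0],"twist":0},{"jaw":0.85,"linear":[0,0,-1.5],"twist":0},{"jaw":0.85,"linear":[0,0,-2],"twist":0},{"jaw":0.85,"linear":[0,0,-2],"twist":0},{"jaw":0.85,"linear":[0,0,-2],"twist":0},{"jaw":1,"linear":[0,0,-2.5],"twist":0},{"jaw":1,"linear":[0,0,-2.5],"twist":0},{"jaw":1,"linear":[0,0,-2.5],"twist":0},{"jaw":1,"linear":[0,0,-2.5],"twist":0}]'
python3 -m pendant '[{"jaw":1,"linear":[0,0,0],"twist":0},{"jaw":1,"linear":[0,0,0],"twist":0},{"jaw":1,"linear":[0,0,0],"twist":0}]'
python3 - <<'E'
from h import *
for n in ('scene','side'):
  c=snap(n,'end_'+n+'.png'); [print(n,o[:6]) for o in blobs(c)]; print(tape(c))
a=cv2.imread('pics/end_scene.png');b=cv2.imread('pics/end_side.png')
cv2.imwrite('pics/end.png',cv2.resize(np.hstack([a[100:330,60:460],b[100:360,130:430][:230]]),(800,263*1)))
E
```

```text
time: 41.37
position: [0.5491, 0.2674, 0.0353]
tool_rot: [1.0, 0.026, 0.001, -0.0]
ft_force: [-0.7, 0.3, 4.0]
grip_width: 0.06
grip_force: 25.0
time: 42.37
position: [0.5478, 0.267, 0.21]
tool_rot: [1.0, 0.026, -0.0, 0.0]
ft_force: [-0.1, -0.9, -0.5]
grip_width: 0.0854
grip_force: 0.0
time: 42.62
position: [0.5474, 0.2669, 0.2083]
tool_rot: [1.0, 0.026, -0.001, 0.0]
ft_force: [-0.1, -0.2, -0.6]
grip_width: 0.0872
grip_force: 0.0
scene (542, -312, 52, 222, 156, 4)
scene (501, 212, 64, 257, 115, 50)
scene (793, -76, 68, 30, 25, -24)
scene (792, 31, 18, 54, 53, -80)
scene (781, 141, 26, 15, 14, 26)
{'top': (359, 458.3, 129.0, 41, 84, 2.3), 'top_m': [463.1, 131.7, 57.3], 'blade': (296, 448.2, 265.2, 28, 191, 3.4), 'blade_m': [447.6, 280.0, 26.4], 'lock': (30, 470.6, 202.1, 180, 21, 79.5), 'lock_m': [457.6, 131.7, 66.3]}
side (486, -372, 42, 40, 14, 90)
side (675, -302, 27, 250, 18, -84)
side (458, -260, 46, 74, 52, 4)
side (792, -71, 65, 30, 27, -20)
side (791, 36, 16, 54, 53, -78)
side (457, 131, 56, 80, 43, -86)
side (780, 145, 25, 15, 15, -76)
side (547, 269, 62, 111, 62, 3)
{'top': (441, 457.7, 131.3, 43, 82, 5.2), 'top_m': [458.2, 135.7, 54.7], 'blade': (943, 450.0, 267.2, 27, 193, 3.5), 'blade_m': [449.5, 277.7, 23.8]}
```

View pics/end_side.png

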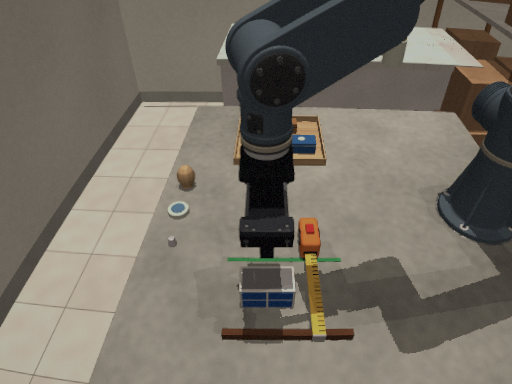

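View pics/end_scene.png

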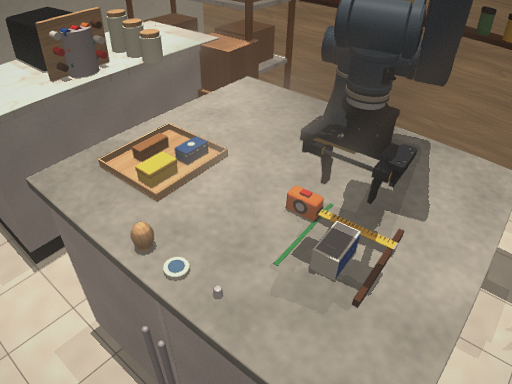

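Everything is in place. All three boxes are in the tray (~165,158 in the scene view). The tape case is at the green line with the blade over the lip and the hook at side (319,337). The organiser stands between lip and line (side 267,287), and the egg, magnet and thimble are untouched.

```bash
python3 -c "
from rig import robot
print(robot.hand_in())"
```

```text
the job is handed in; nothing more can be done
None
```

The job is done and handed in: the tin, needle case and bobbin box are in the tray (there was no jar), the tape is hooked and locked at the green line, and the organiser stands beside the blade; no verdict came back.

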